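# Bring the bench grinder's tripped supply back on

## Task

The bench grinder's supply has tripped: with the closed fingertips, first push the popped-out round breaker pin fully home, then press the raised far end of the wide rocker switch until it has tipped right over, then press the large square start button on the loose wireless start pad all the way down, hold it for a full second and let it come up again. Do not press a later control before its turn, and leave the small round stop button on the pad unpressed. Nothing is to be picked up: the pad stays lying where it is, and the sockets, bottle, jar, tape and tools stay where they are.

Things in the scene. Friction and masses are not known exactly. Their poses are not given: they have to be found in the camera images.
- board: fixed plywood board on the bench, 240 (x) x 520 (y) x 18 mm thick; origin at the centre of its underside, z up. The breaker box, the rocker box and the start pad sit on it in a row along its y, about 170 mm apart, in any order; two upright sockets stand in the gaps between them
- breaker_box: black box screwed to the board, 90 (x) x 84 (y) x 42 mm high; origin at the centre of its underside, z up. On its top are two round steel breaker pins, at y = +21 mm the popped-out one and at y = -21 mm one that is already home (a fixed one, its top 9 mm above the box top)
- pin_top (a point): centre of the top of the popped-out breaker pin (round steel cap, 18 mm across); it starts about 19 mm above the box top and is 9 mm above it when fully home. Moves with the pin
- pin (a joint): travel of the popped-out pin, m: 0 fully out, grows as it is pushed straight down, stop at 0.010 = fully home; starts at 0 to 0.002. About 3 N pushes it; no spring, it stays where it is left
- rocker_box: white box screwed to the board, 110 (x) x 72 (y) x 40 mm high; origin at the centre of its underside, z up. It carries a black rocker paddle, 62 (x) x 36 (y) x 8 mm thick, pivoted about the box's y axis at the middle of the box, 46 mm above its underside (mid-thickness of the paddle)
- rocker_high (a point): point on the top face of the rocker paddle, 20 mm from the pivot towards the end that stands raised at the start (the box's +x end); moves with the paddle, about 9 mm lower when it has tipped right over
- rocker (a joint): angle of the rocker, rad: 0 as tripped (the box's +x end raised 0.22 rad), 0.44 tipped right over (that end down 0.22 rad, a stop); starts at 0 to 0.04. Pressing the raised end straight down with about 2 N at 20 mm from the pivot turns it, more when nearer the pivot; no spring, it stays where it is left
- pad: loose black start pad lying on the board, 60 (x) x 112 (y) x 30 mm high, 0.5 kg; origin at the centre of its underside, z up; it may be turned any way round. On its top: at y = +28 mm the start button, at y = -34 mm the stop button
- start_top (a point): centre of the top of the start button (square, 30 x 30 mm, grey), 9 mm above the pad's top; moves with the button
- start (a joint): travel of the start button, m: 0 up, 0.006 all the way down (a stop). Sprung: 1.5 N starts it, 5 N has it fully down, it comes up when released
- stop_top (a point): centre of the top of the stop button (round, 18 mm across, grey), 8 mm above the pad's top
- stop (a joint): travel of the stop button, m: 0 up, 0.005 all the way down; sprung, 4 N. Not to be pressed
- socket_a: steel wrench socket standing upright on the board in one gap, 24 mm across, 36 mm high; origin at the centre of its underside. Leave alone
- socket_b: steel wrench socket standing upright on the board in the other gap, 26 mm across, 42 mm high; origin at the centre of its underside. Leave alone
- bottle: brown glass bottle standing on the bench left of the board (+y), 60 mm across, 190 mm high; origin at the centre of its underside. Leave alone
- tape: roll of tape lying flat on the bench left of the board, 90 mm across, 24 mm high; origin at the centre of its underside. Leave alone
- screwdriver: screwdriver lying on the bench right of the board (-y); its own x runs from handle to tip. Leave alone
- jar: clear jar with a metal cap right of the board, 68 mm across, 85 mm high; origin at the centre of its underside. Leave alone
- wrench: open-ended wrench lying on the bench beyond the board (+x); its own x runs along it. Leave alone
Things that resemble listed ones, but are neither listed nor needed, are in the scene too. What is shaped like the pad but purple is not meant.

How it is judged:
By the outcome, as a careful person would: the job done as asked, in the order asked, and still so for the second after the job is handed in, with the robot touching nothing.
It also fails if it takes over 45 s, if anything falls off the work surface, if the arm or the gripper's body presses on something with over 40 N, if the wrist force passes 120 N, or if a joint passes its speed limit or range.

## Robot

A 6-joint arm with a two-finger parallel gripper is mounted at the origin on the work surface. World frame = base frame: x ahead of the robot, y to its left, z up, the work surface at z = 0. Lengths are in m, angles in rad, forces in N, time in s.
With the tool pointing down it reaches from about 0.425 to 0.95 m from the base axis. Payload 14.7 kg.
Tool frame: the origin (TCP) lies at the very end of the fingers, on their centre line; the grasp point (between the pads) lies 19 mm behind it (env.pinch_z is the distance from the TCP to the grasp point, in m); z points along the fingers, y is the direction in which the jaws open and shut (so a half turn about z gives the same grasp; the last joint's range is limited). The gripper opens to 85 mm and grips with 20 to 120 N. Pads are 22 mm wide; open, the fingers measure 114 mm over their backs; the gripper's body (76 mm by 85 mm) begins 54 mm behind the grasp point. The pads swing forward as they close: fully open they stand 13 mm farther back than shut.
Start: joints at [-1.193, 0.48, 1.596, -0, 1.065, -0.047], TCP at [0.268, -0.592, 0.231] pointing down, gripper open.
Joint ranges: [-2.75, 2.75], [-0.82, 2.05], [0.23, 2.67], [-1.56, 4.7], [0.09, 2.69], [-2.92, 2.92]. Speed limits (rad/s): [1.89, 1.89, 2.39, 3.01, 3.01, 3.01].

## Interface

Orientations are given as a unit quaternion [x, y, z, w].
In Python, from bench import env gives the robot as it stands.
- The arm moves only by the shell command python3 -m jog 'ROWS' [FORCE]. ROWS is text: rows parted by semicolons, each of 7 numbers parted by spaces: the opening, from -1 (shut) to 1 (fully open), then the shift along the tool's x, y, z in cm, then the turn, a rotation vector about the tool's x, y, z in rad. A call has 1 to 5 rows; each row shifts and turns the commanded pose from where the row before left it, along the tool's axes as they then stand; what a row does not reach is not made up. A row lasts 1/10 s, in which the tool goes at most 50 mm and 8.59 degrees, less where a joint would pass 70% of its speed; a pose out of reach is approached as far as the arm can. A call is refused whole if a number of a shift passes 5 or a number of a turn 0.15, either way. A call with a gripper value outside its range is refused whole. The fingers move at their own pace and stop on an object; FORCE is the grip in N (left out, the last holds). Time passes only in rows, so rows that do not move let the fingers close. It gives the time, the measured TCP pose, the force and the opening at its end, in the units of the state.
- env.state(): the state, without advancing time (a new reading comes with each control period).
- env.camera(name): name is "scene" or "top" or "wrist"; returns (picture, depth): 420x560x3 uint8, red, green, blue; 420x560 float32, m along the optical axis (not along the pixel's ray), 0 where there is no reading.
- env.calibration(name): a dict with "K" (3x3 intrinsics, pixels), "extrinsics" (4x4, takes a point from camera to world coordinates). Camera axes: x right, y up, looking along -z (the intrinsics and any distortion apply to the point x, -y, -z); pixel columns grow to the right and rows downward; lengths in m; the calibration is good to about 2 mm. A picture is of the moment at which its call begins: read the wrist's pose just before it. calibration takes no time and is no camera call; for the wrist camera it gives the pose at the moment of the call.
- env.finish_job(): hands the job in, once; it reports no verdict.
Trained networks look in the newest picture that a camera, given by its name, has taken for a name from the list of things; names that differ only in an ending like _2 or _b are one class to them, and where a whole thing is asked for, a point or a joint stands for the part that bears it (a point fixed in the world has none). Each returns a list of dicts, best first, with "score" (0 to 1); they miss things now and then, are a little off and sometimes report something else, mostly with a low value. They report only what shows in the picture. A call takes as long as a camera call. They do not tell look-alikes from the thing itself.
- env.look_for(camera, name): "point" ([x, y, z] in m, in world coordinates, good to about 4 mm: the middle of the surface that is visible of it).
The state is a dict: "time_s": time; "joint_positions": joint angles; "qd": joint speeds; "tau": joint torques, N m; "eef_pos": TCP position; "ee_rot": TCP orientation; "contact_force": force on the tool from outside, world axes, zero at the start; "wrist_torque": the same for the moment, N m; "gripper_width": finger opening in m.
Only numpy, scipy, OpenCV 4.12 (cv2) and the standard library are available. Lean on these libraries where they do the work, as an engineer would, in place of code of your own. Each camera call takes 0.05 s, during which the arm holds its last target.

## Working session

There is one attempt and no reset: what is moved stays moved. The work goes in short steps, Python scripts to look and compute and a shell command to move; the robot and the scene stay as the last step left them, time stands still between calls to the robot, and variables do not carry over. Pictures are saved under pics/ and viewed, and the job is handed in when it is done.

```bash
mkdir -p pics; ls
python3 - <<'E'
from bench import env
import cv2,numpy as np
s=env.state();print(s)
for c in("scene","top"):
    p,d=env.camera(c);cv2.imwrite(f"pics/{c}0.png",p[:,:,::-1]);np.savez(f"/tmp/{c}0.npz",p=p,d=d,K=env.calibration(c)["K"],E=env.calibration(c)["extrinsics"])
    print(c,env.calibration(c))
    if c=="top":
        for n in("pin_top","breaker_box","rocker_high","rocker_box","pad","start_top","stop_top","socket_a","board"):
            print(n,[(np.round(r["point"],4).tolist(),round(r["score"],2)) for r in env.look_for(c,n)])
E
```

```text
pics
{'time_s': 0.0, 'joint_positions': array([-1.19261539e+00,  4.80841119e-01,  1.59685408e+00,  7.83264818e-06,
        1.06510902e+00, -4.66256068e-02]), 'qd': array([ 5.75746951e-05,  8.20648265e-04, -6.83144958e-04, -1.20316277e-04,
        1.35100485e-03, -8.96957922e-04]), 'tau': array([-5.38527063e-03, -9.50648117e+01, -4.30179405e+01, -3.93580749e-04,
        1.22322334e-02, -3.93015387e-05]), 'eef_pos': array([ 0.26775025, -0.5918467 ,  0.23067375]), 'ee_rot': array([ 9.77527326e-01,  2.10807875e-01, -9.65884067e-05, -5.98046252e-04]), 'contact_force': array([-0.42459649,  0.3565879 , -0.14623345]), 'wrist_torque': array([-0.06626679,  0.05949836, -0.00220167]), 'gripper_width': 0.08506325526058567}
scene {'K': array([[386.17044625,   0.        , 283.42949917],
       [  0.        , 386.17044625, 209.75483488],
       [  0.        ,   0.        ,   1.        ]]), 'extrinsics': array([[-0.26571913, -0.57448673,  0.77418237,  1.24699902],
       [ 0.96376505, -0.17783815,  0.19882285,  0.18267493],
       [ 0.02345807,  0.79896094,  0.60092523,  0.65160742],
       [ 0.     
[... 379 characters left out ...]
 ,  0.98448893,  1.60730208],
       [ 0.        ,  0.        ,  0.        ,  1.        ]])}
pin_top []
breaker_box [([0.5424, -0.0326, 0.0639], 0.78), ([0.5774, -0.1959, 0.0577], 0.17)]
rocker_high [([0.5842, -0.1974, 0.0678], 0.49), ([0.7856, 0.127, 0.0081], 0.19)]
rocker_box [([0.5749, -0.194, 0.0549], 0.83), ([0.5542, 0.1091, 0.0578], 0.58)]
pad [([0.3102, 0.1402, 0.0314], 0.75), ([0.5463, 0.1365, 0.0454], 0.68), ([0.5943, 0.4115, 0.1253], 0.33)]
start_top [([0.2814, 0.1294, 0.0428], 0.48), ([0.5743, -0.193, 0.0566], 0.47), ([0.5526, 0.1108, 0.0596], 0.44)]
stop_top []
socket_a [([0.5279, -0.123, 0.0592], 0.54)]
board [([0.5624, -0.0163, 0.0159], 0.67), ([0.5849, -0.1942, 0.0696], 0.23)]
```

View pics/top0.png

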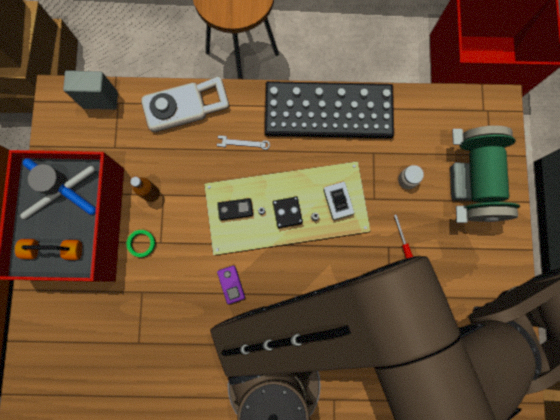

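View pics/scene0.png

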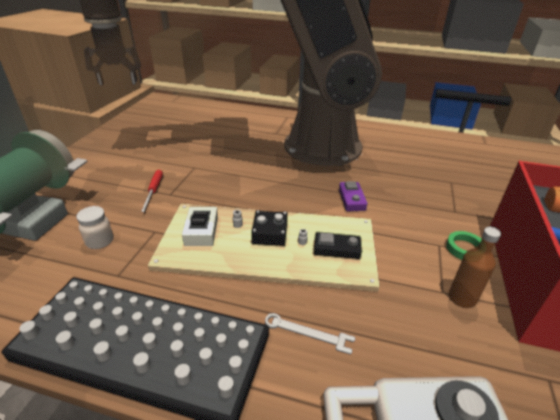

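Run:
```python
import cv2
p=cv2.imread("pics/top0.png");cv2.imwrite("pics/top0c.png",cv2.resize(p[110:290,190:390],None,fx=3.3,fy=3.3,interpolation=cv2.INTER_CUBIC)[:600])
p=cv2.imread("pics/scene0.png");cv2.imwrite("pics/scene0c.png",cv2.resize(p[100:330,90:400],None,fx=2.5,fy=2.5,interpolation=cv2.INTER_CUBIC)[:600])
```

```text
(no output)
```

View pics/top0c.png

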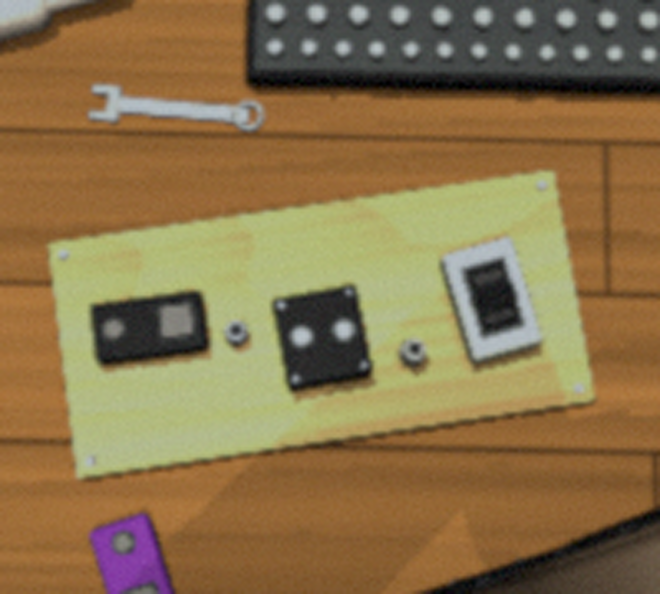

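View pics/scene0c.png

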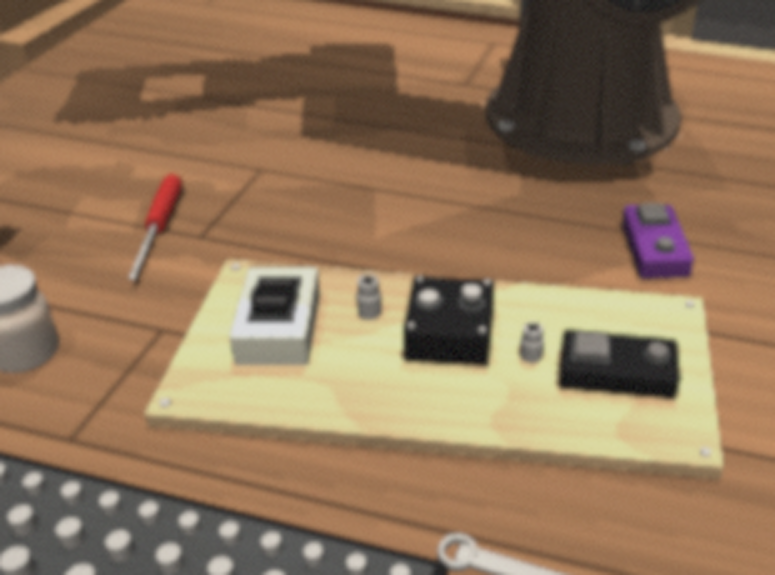

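The top view shows the start pad at (235,210), black and lying on the board. The breaker box is at (288,212) and the white rocker box is at (340,201). The purple look-alike at (231,285) is off the board. Only the black one fits, and the crop confirms it: a square button towards (243,207) and a round one at (225,210). In the scene view the +y breaker pin stands higher. I'll shut the gripper and move over for a wrist view.

```bash
python3 -m jog '-1 3.3 -2.9 -0.5 0 0 0;-1 3.3 -2.9 -0.5 0 0 0;-1 3.3 -2.9 -0.5 0 0 0;-1 3.3 -2.9 -0.5 0 0 0;-1 3.3 -2.9 -0.5 0 0 0' 40; python3 -m jog '-1 3.3 -2.9 -0.5 0 0 0;-1 3.3 -2.9 -0.5 0 0 0;-1 3.3 -2.9 -0.5 0 0 0;-1 3.3 -2.9 -0.5 0 0 0;-1 3.3 -2.9 -0.5 0 0 0' ; python3 -m jog '-1 3.3 -2.9 -0.5 0 0 0.1;-1 3.0 -3.3 -0.5 0 0 0.1;-1 2.7 -3.6 -0.5 0 0 0.07;-1 0 0 0 0 0 0'
```

```text
time_s: 1.05
eef_pos: [0.3589, -0.3905, 0.2566]
ee_rot: [0.978, 0.211, 0.0, 0.0]
contact_force: [0.9, -0.3, 0.3]
gripper_width: 0.0126
time_s: 1.55
eef_pos: [0.4495, -0.1903, 0.2818]
ee_rot: [0.978, 0.211, 0.0, 0.0]
contact_force: [0.8, -0.5, -0.2]
gripper_width: -0.0002
time_s: 1.95
eef_pos: [0.5053, -0.0658, 0.2971]
ee_rot: [0.997, 0.078, 0.001, -0.0]
contact_force: [-0.5, -1.0, -0.4]
gripper_width: 0.0
```

```bash
cat > h.py <<'E'
from bench import env
import cv2,numpy as np
def cap(c,tag):
    cal=env.calibration(c);p,d=env.camera(c)
    cv2.imwrite(f"pics/{tag}.png",p[:,:,::-1])
    K,E=cal["K"],cal["extrinsics"]
    v,u=np.mgrid[:420,:560]
    P=np.stack([(u-K[0,2])/K[0,0]*d,-(v-K[1,2])/K[1,1]*d,-d],-1)@E[:3,:3].T+E[:3,3]
    P[d==0]=np.nan
    np.savez(f"/tmp/{tag}.npz",p=p,d=d,P=P,K=K,E=E)
    return p,d,P,K,E
E
python3 - <<'E'
from h import *
p,d,P,K,E=cap("wrist","w1"); print(K,E)
for n in("pin_top","breaker_box","rocker_high","rocker_box","pad","start_top","stop_top","socket_a"):
    print(n,[(np.round(r["point"],4).tolist(),round(r["score"],2)) for r in env.look_for("wrist",n)])
E
```

```text
[[358.65708231   0.         274.70041716]
 [  0.         358.65708231 208.84639398]
 [  0.           0.           1.        ]] [[ 1.54078540e-01  9.36467623e-01  3.15100292e-01  5.86822024e-01]
 [-9.88058442e-01  1.45851057e-01  4.96788155e-02 -5.44743440e-02]
 [ 5.64891564e-04 -3.18991943e-01  9.47757258e-01  4.39069494e-01]
 [ 0.00000000e+00  0.00000000e+00  0.00000000e+00  1.00000000e+00]]
pin_top [([0.54, -0.0156, 0.0808], 0.57)]
breaker_box [([0.5497, -0.0327, 0.0593], 0.71)]
rocker_high [([0.4196, -0.4213, 0.0231], 0.7), ([0.5853, -0.2021, 0.0702], 0.61)]
rocker_box [([0.5877, -0.1853, 0.0586], 0.76)]
pad [([0.5528, 0.1332, 0.0447], 0.84), ([0.318, 0.14, 0.0248], 0.74)]
start_top [([0.2879, 0.1315, 0.0378], 0.82), ([0.5574, 0.1089, 0.0548], 0.76)]
stop_top [([0.5476, 0.171, 0.0593], 0.65), ([0.3458, 0.1563, 0.0346], 0.5), ([0.5327, -0.1217, 0.057], 0.3)]
socket_a [([0.5364, -0.1208, 0.0591], 0.81), ([0.5529, 0.0429, 0.0568], 0.78), ([0.5526, 0.1156, 0.0578], 0.69)]
```

View pics/w1.png

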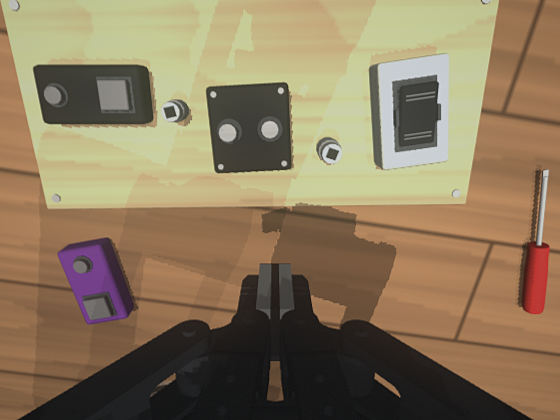

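The wrist view shows the pins at (228,132) and (269,129), the rocker paddle around (418,115), the start button at (114,94) and the stop button at (53,95). Next I'll measure the geometry from depth.

Run:
```python
import numpy as np,cv2
z=np.load("/tmp/w1.npz");P=z["P"];p=z["p"]
def m(u,v,r=3):
    q=P[v-r:v+r+1,u-r:u+r+1].reshape(-1,3);return np.round(np.nanmedian(q,0),4)
for n,u,v in[("pinL",228,132),("pinR",269,129),("boxtop",250,100),("boxtop2",250,155),("start",114,94),("stop",53,95),("padtop",78,95),("board",330,100),("board2",180,190)]:print(n,m(u,v))
for v in range(80,155,6):print(v,m(418,v,1),p[v,418])
def comp(mask,u,v):
    n,l=cv2.connectedComponents(mask.astype(np.uint8));M=l==l[v,u];return M
# caps: centroid of bright pix
g=p.max(2).astype(int)
for n,u,v,r in[("pinL",228,132,16),("pinR",269,129,16),("start",114,94,24)]:
    M=np.zeros(g.shape,bool);M[v-r:v+r,u-r:u+r]=True
    zz=m(u,v)[2];M&=abs(P[:,:,2]-zz)<0.003;M=comp(M,u,v);q=P[M];print(n,M.sum(),q.mean(0).round(4),(q.min(0)).round(4),q.max(0).round(4),cv2.minAreaRect((q[:,:2]*1000).astype(np.float32)))
for n,u,v,zz in[("bbox",250,160,.06),("pad",78,110,.048)]:
    M=abs(P[:,:,2]-m(u,v)[2])<0.004;M=comp(M,u,v);q=P[M];print(n,M.sum(),q.mean(0).round(4),cv2.minAreaRect((q[:,:2]*1000).astype(np.float32)))
u,v=440,70
for (u,v) in[(440,70),(385,150),(380,80)]:print("wbox",m(u,v,1))
M=abs(P[:,:,2]-m(440,70,1)[2])<0.003;M=comp(M,440,70);q=P[M];print(M.sum(),q.mean(0).round(4),cv2.minAreaRect((q[:,:2]*1000).astype(np.float32)))
cv2.imwrite("pics/w1c.png",cv2.resize(p[40:190,350:470,::-1],None,fx=4,fy=4,interpolation=cv2.INTER_CUBIC))
```

```text
pinL [ 0.539  -0.0153  0.0774]
pinR [ 0.5472 -0.055   0.0682]
boxtop [ 0.5717 -0.0316  0.0593]
boxtop2 [ 0.516  -0.0391  0.0588]
start [0.5561 0.1059 0.0561]
stop [0.5453 0.1681 0.0548]
padtop [0.5487 0.1471 0.0466]
board [ 0.5839 -0.1181  0.0171]
board2 [0.4526 0.0413 0.0173]
80 [ 0.6165 -0.1953  0.0582] [86 88 85]
86 [ 0.61   -0.1907  0.0733] [65 66 61]
92 [ 0.6048 -0.1931  0.0722] [58 59 55]
98 [ 0.5994 -0.1948  0.0715] [131 128 123]
104 [ 0.594  -0.1971  0.07  ] [62 64 60]
110 [ 0.5884 -0.1995  0.0681] [64 64 61]
116 [ 0.5828 -0.2012  0.0673] [62 63 60]
122 [ 0.577  -0.2036  0.0662] [63 64 60]
128 [ 0.5712 -0.2058  0.0645] [65 65 61]
134 [ 0.5653 -0.208   0.063 ] [96 95 91]
140 [ 0.5591 -0.2105  0.0615] [65 65 61]
146 [ 0.5529 -0.2136  0.0578] [ 97 100  96]
152 [ 0.5467 -0.2152  0.0577] [202 207 212]
pinL 256 [ 0.539  -0.0139  0.0774] [ 0.5305 -0.0224  0.0753] [ 0.5474 -0.0053  0.0796] ((539.096435546875, -13.71695327758789), (16.62457275390625, 16.92498779296875), 10.609869956970215)
pinR 237 [ 0.5475 -0.0549  0.0681] [ 0.5388 -0.0634  0.0662] [ 0.556  -0.0464  0.0703] ((547.45361328125, -54.965396881103516), (16.471452713012695, 16.50925636291504), 52.86098861694336)
start 907 [0.5559 0.1075 0.0558] [0.5391 0.0914 0.0532] [0.572  0.1244 0.0585] ((555.5447998046875, 107.88751983642578), (29.279870986938477, 30.57077407836914), 8.787667274475098)
bbox 6356 [ 0.5454 -0.0344  0.0591] ((543.1041259765625, -34.354122161865234), (89.73775482177734, 83.83338165283203), 11.91006851196289)
pad 4994 [0.5523 0.137  0.0467] ((551.0734252929688, 135.36154174804688), (59.04644012451172, 111.83085632324219), 8.8629150390625)
wbox [ 0.6289 -0.2145  0.0574]
wbox [ 0.5434 -0.1798  0.0579]
wbox [ 0.6108 -0.158   0.0565]
5020 [ 0.5869 -0.1973  0.0573] ((584.15673828125, -200.51177978515625), (109.3779525756836, 71.51629638671875), 17.21880340576172)
```

View pics/w1c.png

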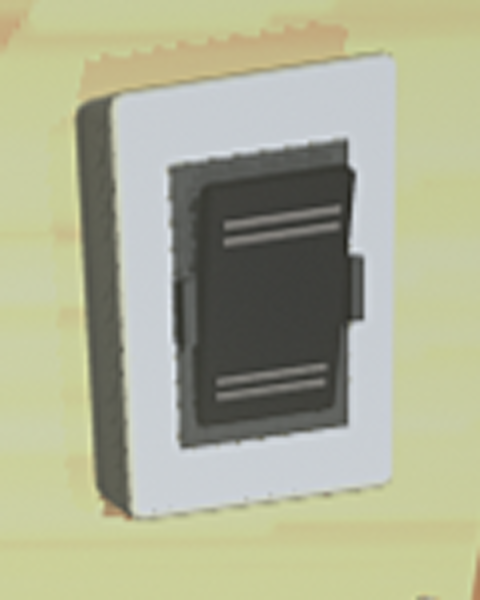

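The popped pin is the left one (z 0.077 against 0.068 for the other). The rocker's far end is raised, as described. Moving over the pin now.

```bash
python3 -m jog '-1 2.05 -2.3 3 0 0 0.02;-1 2.05 -2.3 3 0 0 0;-1 0 0 4 0 0 0;-1 0 0 4 0 0 0;-1 0 0 4 0 0 0'; python3 -m jog '-1 0 0 1 0 0 0;-1 0 0 0 0 0 0'
```

```text
time_s: 2.9
eef_pos: [0.5374, -0.0188, 0.115]
ee_rot: [0.998, 0.067, 0.0, 0.0]
contact_force: [0.3, -0.6, -0.5]
gripper_width: 0.0003
time_s: 3.1
eef_pos: [0.5364, -0.0189, 0.1054]
ee_rot: [0.998, 0.067, -0.001, -0.0]
contact_force: [0.2, -0.3, 0.2]
gripper_width: 0.0001
```

```bash
python3 -m jog '-1 0.33 -0.47 1 0 0 0;-1 0 0 1 0 0 0;-1 0 0 0.2 0 0 0;-1 0 0 0 0 0 0'
python3 - <<'E'
from h import *
cap("wrist","w2")
E
```

```text
time_s: 3.5
eef_pos: [0.54, -0.0134, 0.0844]
ee_rot: [0.998, 0.067, 0.0, 0.0]
contact_force: [0.1, 0.6, -0.1]
gripper_width: -0.0001
```

View pics/w2.png

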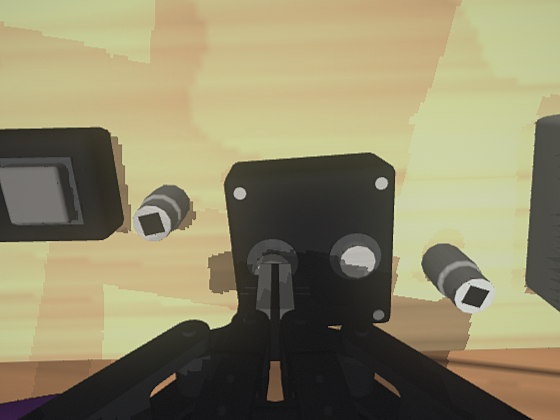

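The tips sit right over the popped pin at (270,255). Pressing in small steps.

```bash
python3 -m jog '-1 0 0 0.5 0 0 0;-1 0 0 0.3 0 0 0;-1 0 0 0.3 0 0 0;-1 0 0 0.2 0 0 0;-1 0 0 0 0 0 0';python3 -m jog '-1 0 0 0.2 0 0 0;-1 0 0 0 0 0 0'
```

```text
time_s: 4.05
eef_pos: [0.5399, -0.0135, 0.071]
ee_rot: [0.998, 0.067, -0.0, -0.0]
contact_force: [0.1, -0.3, -0.1]
gripper_width: -0.0003
time_s: 4.25
eef_pos: [0.5397, -0.0134, 0.0691]
ee_rot: [0.998, 0.067, -0.0, -0.0]
contact_force: [-0.6, -0.9, 0.4]
gripper_width: -0.0001
```

```bash
python3 -m jog '-1 0 0 0.1 0 0 0;-1 0 0 0 0 0 0';python3 -m jog '-1 0 0 0.1 0 0 0;-1 0 0 0 0 0 0'
```

```text
time_s: 4.45
eef_pos: [0.5398, -0.0134, 0.0687]
ee_rot: [0.998, 0.067, -0.0, -0.0]
contact_force: [-3.0, 0.1, 12.7]
gripper_width: 0.0
time_s: 4.65
eef_pos: [0.5398, -0.0135, 0.0684]
ee_rot: [0.998, 0.067, 0.0, 0.0]
contact_force: [-6.7, 0.4, 28.8]
gripper_width: 0.0003
```

The pin bottomed out at tip z 0.0687, against 0.069 expected, with firm force. Next I'll lift and check it on the way to the rocker.

```bash
python3 -m jog '-1 0 0 -2 0 0 0;-1 0 0 -4 0 0 0;-1 1 4.0 -2 0 0 0;-1 1 4.5 -1 0 0 0;-1 0 0 0 0 0 0'
python3 - <<'E'
from h import *
cap("wrist","w3")
z=np.load("/tmp/w3.npz");P=z["P"]
print([(np.round(r["point"],4).tolist(),round(r["score"],2)) for r in env.look_for("wrist","pin_top")])
for c in[(.539,-.0138),(.5475,-.0549),(.52,-.04)]:
    M=np.hypot(P[:,:,0]-c[0],P[:,:,1]-c[1])<.006;print(c,M.sum(),np.percentile(P[M][:,2],[10,50,90]).round(4))
E
```

```text
time_s: 5.15
eef_pos: [0.5741, -0.0994, 0.1593]
ee_rot: [0.998, 0.066, 0.002, 0.001]
contact_force: [1.4, -0.2, -1.0]
gripper_width: -0.0
[([0.3722, -0.426, 0.0101], 0.71), ([0.5454, -0.0165, 0.0675], 0.6)]
(0.539, -0.0138) 205 [0.0672 0.068  0.0688]
(0.5475, -0.0549) 202 [0.0674 0.068  0.0689]
(0.52, -0.04) 174 [0.0583 0.0591 0.06  ]
```

View pics/w3.png

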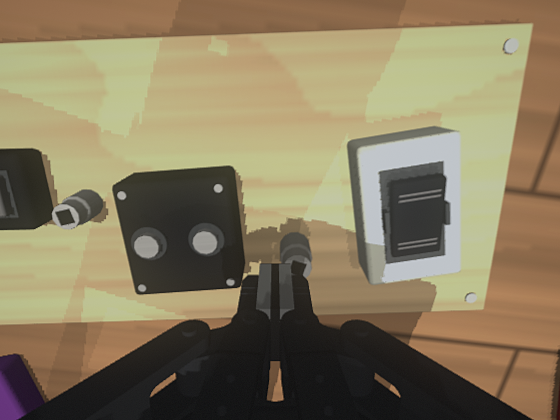

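Both pins now read 0.068 (pins at (146,245) and (204,241)), so the pin is home. Moving over the raised end of the rocker.

```bash
python3 -m jog '-1 1 4.5 0 0 0 0;-1 1 4.5 0 0 0 0;-1 0 0.76 2 0 0 -0.08;-1 0 0 2.5 0 0 -0.08;-1 0 0 0 0 0 0'; python3 -m jog '-1 0 0 1 0 0 0;-1 0 0 0 0 0 0'
python3 - <<'E'
from h import *
cap("wrist","w4")
p=env.state()["eef_pos"];b=np.array([.584,-.2005]);a=np.radians(17.2);d=p[:2]-b
print(p,"box-frame x,y",d@[np.cos(a),np.sin(a)],d@[-np.sin(a),np.cos(a)])
E
```

```text
time_s: 5.75
eef_pos: [0.6014, -0.1876, 0.1088]
ee_rot: [0.989, 0.148, -0.003, -0.002]
contact_force: [-0.7, -0.1, 0.2]
gripper_width: 0.0001
time_s: 5.95
eef_pos: [0.6037, -0.1881, 0.1018]
ee_rot: [0.989, 0.146, -0.0, -0.0]
contact_force: [-0.3, -0.7, 0.2]
gripper_width: 0.0
[ 0.60405927 -0.18832534  0.10247623] box-frame x,y 0.022762328747760716 0.005698502978407553
```

View pics/w4.png

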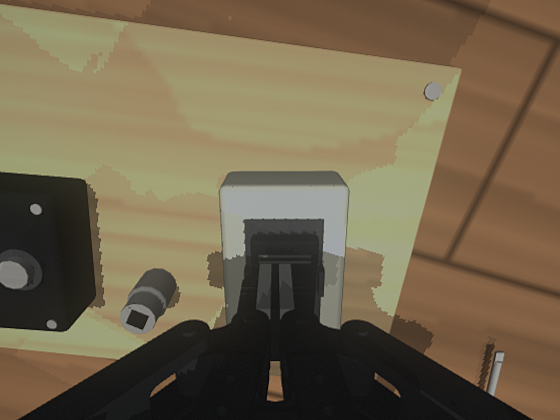

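Tips are over the raised end, with the paddle about 5 mm to the right of them (paddle centre u≈285, tips 275). Correcting that and descending.

```bash
python3 -m jog '-1 0.1 0.55 0.5 0 0 0;-1 0 0 1 0 0 0;-1 0 0 0.7 0 0 0;-1 0 0 0 0 0 0'; python3 -m jog '-1 0 0 0.3 0 0 0;-1 0 0 0.3 0 0 0;-1 0 0 0.2 0 0 0;-1 0 0 0 0 0 0';python3 -m jog '-1 0 0 0.2 0 0 0;-1 0 0 0 0 0 0'
```

```text
time_s: 6.4
eef_pos: [0.6058, -0.1937, 0.079]
ee_rot: [0.989, 0.147, -0.001, -0.0]
contact_force: [-0.1, 0.4, 0.1]
gripper_width: 0.0002
time_s: 6.8
eef_pos: [0.6067, -0.194, 0.0722]
ee_rot: [0.989, 0.147, 0.0, 0.0]
contact_force: [0.7, 0.3, 0.5]
gripper_width: 0.0001
time_s: 7.0
eef_pos: [0.6067, -0.194, 0.0702]
ee_rot: [0.989, 0.147, 0.0, 0.0]
contact_force: [0.7, -1.0, 0.5]
gripper_width: -0.0
```

```bash
python3 -m jog '-1 0 0 0.2 0 0 0;-1 0 0 0.15 0 0 0;-1 0 0 0 0 0 0'; python3 -m jog '-1 0 0 0.15 0 0 0;-1 0 0 0 0 0 0';python3 -m jog '-1 0 0 0.1 0 0 0;-1 0 0 0 0 0 0'
```

```text
time_s: 7.3
eef_pos: [0.6068, -0.194, 0.0667]
ee_rot: [0.989, 0.147, 0.0, 0.0]
contact_force: [0.6, 0.4, 1.1]
gripper_width: 0.0001
time_s: 7.5
eef_pos: [0.6068, -0.194, 0.0652]
ee_rot: [0.989, 0.147, 0.0, 0.0]
contact_force: [1.2, 0.5, 2.4]
gripper_width: 0.0001
time_s: 7.7
eef_pos: [0.6068, -0.1941, 0.0644]
ee_rot: [0.989, 0.147, 0.0, 0.0]
contact_force: [1.4, 0.3, 4.7]
gripper_width: -0.0002
```

```bash
python3 -m jog '-1 0 0 0.1 0 0 0;-1 0 0 0 0 0 0'; python3 -m jog '-1 0 0 0.1 0 0 0;-1 0 0 0 0 0 0'
```

```text
time_s: 7.9
eef_pos: [0.607, -0.1941, 0.0641]
ee_rot: [0.989, 0.147, 0.0, 0.0]
contact_force: [-2.1, 1.3, 14.3]
gripper_width: 0.0001
time_s: 8.1
eef_pos: [0.607, -0.1941, 0.0638]
ee_rot: [0.989, 0.147, 0.0, 0.0]
contact_force: [-4.1, 2.2, 27.9]
gripper_width: 0.0001
```

Firm stop reached. Lifting and checking on the way.

```bash
python3 -m jog '-1 0 0 -2 0 0 0;-1 0 0 -4 0 0 0;-1 0.4 -4.0 -3 0 0 0;-1 0.6 -4.5 -1 0 0 0;-1 0 0 0 0 0 0'
python3 - <<'E'
from h import *
cap("wrist","w5")
z=np.load("/tmp/w5.npz");P=z["P"];s=env.state();print(s["eef_pos"])
b=np.array([.584,-.2005]);a=np.radians(17.2);ex=np.array([np.cos(a),np.sin(a)])
for t in(-25,-20,-10,0,10,20,25):
    c=b+ex*t/1000;M=np.hypot(P[:,:,0]-c[0],P[:,:,1]-c[1])<.003;print(t,M.sum(),np.nanmedian(P[M][:,2]).round(4))
E
```

```text
time_s: 8.6
eef_pos: [0.5908, -0.106, 0.1639]
ee_rot: [0.989, 0.148, 0.0, -0.0]
contact_force: [-0.4, -0.9, -0.6]
gripper_width: 0.0002
[ 0.59115571 -0.10780835  0.16307249]
-25 46 0.0727
-20 52 0.072
-10 50 0.0696
0 54 0.0674
10 52 0.065
20 53 0.0632
25 51 0.0616
```

View pics/w5.png

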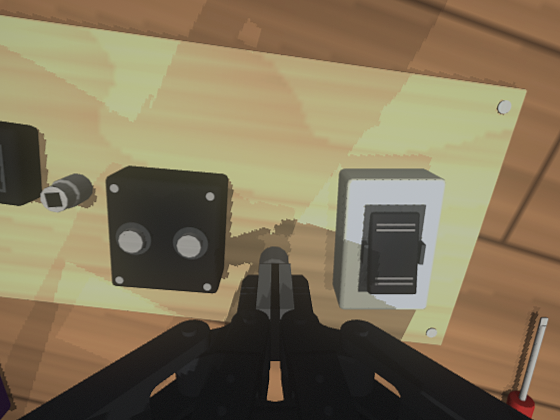

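The paddle now slopes 0.22 rad with the far end down (paddle at (393,250)), so it has tipped right over. On to the start button.

```bash
python3 -m jog '-1 0.57 -4.3 0 0 0 0;-1 0.57 -4.3 0 0 0 0;-1 0.57 -4.3 0 0 0 0;-1 0.57 -4.3 0 0 0 0;-1 0.57 -4.3 0 0 0 0'; python3 -m jog '-1 0 0 1 0 0 0.07;-1 0 0 2 0 0 0.07;-1 0 0 2 0 0 0;-1 0 0 0 0 0 0'
python3 - <<'E'
from h import *
cap("wrist","w6")
z=np.load("/tmp/w6.npz");P=z["P"];s=env.state();print(s["eef_pos"],s["ee_rot"])
M=(abs(P[:,:,2]-.056)<.0035)&(np.hypot(P[:,:,0]-.5555,P[:,:,1]-.108)<.025);q=P[M]
print(M.sum(),cv2.minAreaRect((q[:,:2]*1000).astype(np.float32)),np.median(q[:,2]))
for n in("start_top","stop_top"):print([(np.round(r["point"],4).tolist(),round(r["score"],2)) for r in env.look_for("wrist",n)])
E
```

```text
time_s: 9.15
eef_pos: [0.5559, 0.1048, 0.1616]
ee_rot: [0.989, 0.146, -0.0, 0.0]
contact_force: [0.1, 0.5, -0.4]
gripper_width: 0.0001
time_s: 9.55
eef_pos: [0.5547, 0.1033, 0.1095]
ee_rot: [0.997, 0.077, -0.002, 0.0]
contact_force: [-0.2, 0.3, -0.1]
gripper_width: -0.0001
[0.55547574 0.10336696 0.11089129] [ 9.97009743e-01  7.72585193e-02 -1.63308812e-03  1.61774323e-04]
2410 ((555.6929321289062, 108.60845947265625), (30.104877471923828, 30.033504486083984), 8.806370735168457) 0.05606373912944328
[([0.5581, 0.1079, 0.0577], 0.77), ([0.5466, 0.1677, 0.0566], 0.36)]
[([0.5475, 0.1698, 0.0581], 0.97)]
```

View pics/w6.png

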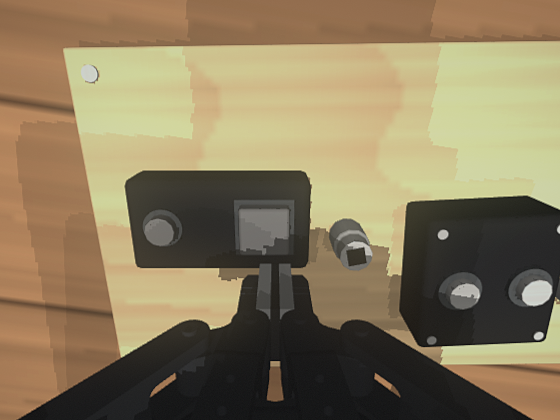

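The start button is at (264,230), with the tips about 5 mm to its right. The stop button at (161,230) is well clear. Correcting, then pressing.

```bash
python3 -m jog '-1 0.05 -0.5 1.5 0 0 0;-1 0 0 1.5 0 0 0;-1 0 0 1.2 0 0 0;-1 0 0 0 0 0 0'
python3 - <<'E'
from h import *
cap("wrist","w7")
E
```

```text
time_s: 10.1
eef_pos: [0.5556, 0.1088, 0.0695]
ee_rot: [0.997, 0.077, -0.001, 0.0]
contact_force: [-0.3, -0.5, 0.8]
gripper_width: 0.0
```

View pics/w7.png

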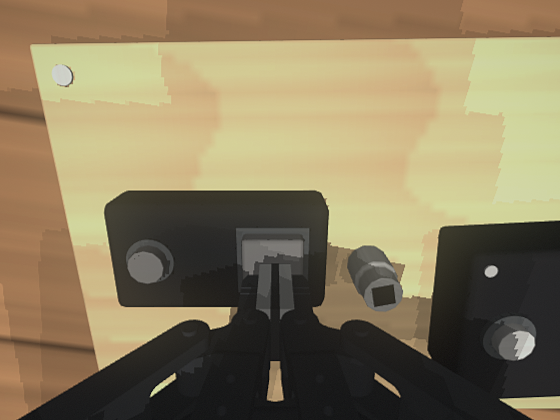

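The tips are over the button at (274,265). Pressing.

```bash
python3 -m jog '-1 0 0 0.6 0 0 0;-1 0 0 0.6 0 0 0;-1 0 0 0.3 0 0 0;-1 0 0 0.2 0 0 0;-1 0 0 0 0 0 0'; python3 -m jog '-1 0 0 0.15 0 0 0;-1 0 0 0 0 0 0'; python3 -m jog '-1 0 0 0.1 0 0 0;-1 0 0 0 0 0 0'
```

```text
time_s: 10.65
eef_pos: [0.5563, 0.1091, 0.0532]
ee_rot: [0.997, 0.077, 0.0, 0.0]
contact_force: [0.9, -0.7, 3.4]
gripper_width: 0.0
time_s: 10.85
eef_pos: [0.5563, 0.1091, 0.0518]
ee_rot: [0.997, 0.077, 0.0, 0.0]
contact_force: [0.5, -1.3, 4.7]
gripper_width: -0.0003
time_s: 11.05
eef_pos: [0.5563, 0.1091, 0.051]
ee_rot: [0.997, 0.077, 0.0, 0.0]
contact_force: [-0.5, -1.3, 9.2]
gripper_width: -0.0003
```

Just at the stop. A little more for margin, then hold for well over a second.

```bash
python3 -m jog '-1 0 0 0.05 0 0 0;-1 0 0 0 0 0 0;-1 0 0 0 0 0 0;-1 0 0 0 0 0 0;-1 0 0 0 0 0 0'; python3 -m jog '-1 0 0 0 0 0 0;-1 0 0 0 0 0 0;-1 0 0 0 0 0 0;-1 0 0 0 0 0 0;-1 0 0 0 0 0 0'; python3 -m jog '-1 0 0 0 0 0 0;-1 0 0 0 0 0 0;-1 0 0 0 0 0 0;-1 0 0 0 0 0 0;-1 0 0 0 0 0 0';  python3 -m jog '-1 0 0 -0.6 0 0 0;-1 0 0 -1 0 0 0;-1 0 0 -4 0 0 0;-1 0 0 -4 0 0 0;-1 0 0 0 0 0 0'
python3 - <<'E'
from h import *
cap("wrist","w8")
z=np.load("/tmp/w8.npz");P=z["P"];s=env.state();print(s["eef_pos"])
for c in[(.5557,.1083),(.547,.169),(.5505,.1415)]:
    M=np.hypot(P[:,:,0]-c[0],P[:,:,1]-c[1])<.006;print(c,M.sum(),np.nanmedian(P[M][:,2]).round(4))
M=(abs(P[:,:,2]-.056)<.0035)&(np.hypot(P[:,:,0]-.5555,P[:,:,1]-.108)<.025);q=P[M]
print(M.sum(),cv2.minAreaRect((q[:,:2]*1000).astype(np.float32)))
cap("scene","s8")
E
```

```text
time_s: 11.55
eef_pos: [0.5563, 0.1091, 0.0509]
ee_rot: [0.997, 0.077, 0.0, -0.0]
contact_force: [-2.2, -1.7, 15.6]
gripper_width: 0.0
time_s: 12.05
eef_pos: [0.5563, 0.1091, 0.0508]
ee_rot: [0.997, 0.077, 0.0, -0.0]
contact_force: [-1.7, -1.9, 15.0]
gripper_width: -0.0001
time_s: 12.55
eef_pos: [0.5563, 0.1091, 0.0508]
ee_rot: [0.997, 0.077, 0.0, 0.0]
contact_force: [-2.2, -1.7, 15.8]
gripper_width: -0.0001
time_s: 13.05
eef_pos: [0.5586, 0.1096, 0.1513]
ee_rot: [0.997, 0.077, 0.003, -0.0]
contact_force: [-0.2, -0.3, -0.8]
gripper_width: -0.0005
[0.55753768 0.10942128 0.14905344]
(0.5557, 0.1083) 943 0.1887
(0.547, 0.169) 216 0.055
(0.5505, 0.1415) 1175 0.2079
1685 ((556.1197509765625, 108.78975677490234), (29.481517791748047, 29.671350479125977), 9.70991325378418)
```

View pics/w8.png

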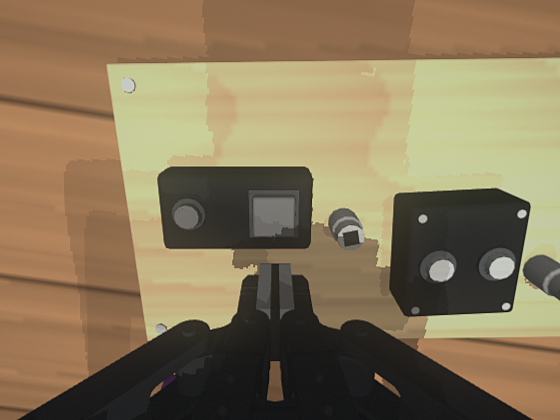

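View pics/s8.png

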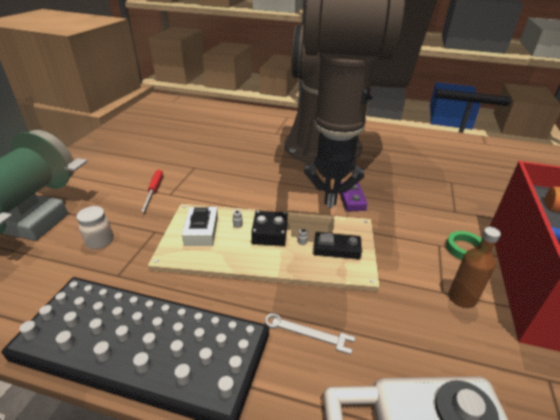

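The start button is up again: its top face at (273,215) is back in the 0.056 m plane. The pad has not moved, and the sockets and everything else are in place. Handing in.

```bash
python3 -m jog '-1 0 0 -1 0 0 0;-1 0 0 0 0 0 0;-1 0 0 0 0 0 0'
python3 - <<'E'
from bench import env
print(env.finish_job())
E
```

```text
time_s: 13.45
eef_pos: [0.5558, 0.1091, 0.1558]
ee_rot: [0.997, 0.077, -0.0, 0.0]
contact_force: [0.3, -0.2, -0.8]
gripper_width: 0.0002
the job is handed in; nothing more can be done
None
```

I did the three presses in the order asked, with the gripper shut, and handed the job in at about 13.5 s. The arm was clear of everything, and no verdict is reported.

- **Breaker pin:** I pushed it until it hit its stop at about 29 N. Both pins then measured 0.068 m high, so it is level with the one already home.
- **Rocker:** I pressed the far end until it hit its stop at about 28 N. The paddle then sloped 0.22 rad with the far end down, which is right over.
- **Start button:** I pressed it to its stop at tip height 0.051 m, held it at about 15 N for about 1.5 s, and released it. Afterwards its top face was back at 0.056 m. The pad was within about 1 mm of where it had been.
- **Stop button and other things:** The stop button was never touched and read 0.055 m before and after. The last pictures show the sockets, bottle, jar, tape and tools where they were.

In the last depth check, two of my readings, at the start button's centre and on the pad top, gave 0.19 and 0.21 m. I take these as hitting the gripper, which stood in front of those spots. The start button's return rests on the plane check instead. The networks also scored the purple look-alike and some stray spots; I ruled those out by colour and place.

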